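# Trip test of the repair bench's residual-current breaker

### The job

Do the safety test of the bench's residual-current breaker, under its raised clear cover: press the round test button and hold it in until the lever drops, then lift the lever back up until it rests fully home. Finally swing the clear cover fully shut over the panel, and leave the things standing around undisturbed.

Things in the scene. Friction and masses are not known exactly. Their poses are not given: they have to be found in the camera images.
- console: Fixed grey plastic wedge console, 190 mm wide (y), 166 mm deep (x), 169 mm high at the back. Origin: centre of the underside, z up; its low front edge (20 mm high) faces its -x. The panel slopes up at 35 deg towards +x, with a white module that carries the button (-y side) and the lever (+y side). At the panel's top a header rises 75 mm square to the slope; the cover is hinged on it.
- panel_face (a point): Centre of the white module's outer face (125 x 165 mm, sloping). Axes: x up the slope, y across (the console's y), z out of the face, 35 deg from vertical, leaning to the console's front. In these axes the button's centre is at (-26, -45), the lever's pivot at (-10, 42, 0), the header's wall at x = 75 and the cover's hinge at (75, 0, 65) mm.
- test_button (a joint): Travel of the test button along the panel's inward normal (m): 0 out, 0.008 fully in (about 6 N, springs back). The lever is released at about 0.005.
- button_top (a point): Centre of the test button's outer face: a round grey button 46 mm across in a low black collar, its face 16 mm above the module's face when out. Axes as panel_face.
- trip_lever (a joint): Angle of the lever (rad): 0 home (up: leaning 50 deg from the panel's normal towards the header, 15 deg past upright), 1.31 dropped (leaning 25 deg from the normal towards the console's front). It tips over by its weight: pushed back past about 0.26 it falls home by itself; from beyond that it falls to 1.31.
- lever_tip (a point): Middle of the free end of the black lever, 70 mm from its pivot. Stem 18 mm wide and 14 mm thick; the outer 30 mm is a paddle 50 mm wide (console's y) and 14 mm thick. About 1 N at the tip lifts it.
- cover (a joint): Opening angle of the clear cover (rad): 0 shut (parallel to the panel, 65 mm off the module's face), 1.57 square to the panel, 1.70 the stop. A stiff hinge holds it where it is left; about 1 N at the free edge moves it.
- cover_hinge (a point): Middle of the cover's hinge line, which runs along the console's y at the header's top front edge (167 mm above the table). Axes as panel_face.
- cover_edge (a point): Middle of the cover's free edge, on the outer surface. The cover is a clear plate 190 mm wide, 145 mm from hinge to free edge, 4 mm thick, with a white bar 12 x 12 mm along the free edge. Raised, it stands over the panel and leans out above it, so the panel is reached from the front with the tool tilted.
- spray_can: Bystander: closed can, 64 mm across, 170 mm high, upright; origin at the centre of its underside.
- cup: Bystander: black open cup, 76 mm across, 75 mm high, upright; origin at the centre of its underside.
- parts_tray: Bystander: white open tray 140 x 100 x 45 mm; origin at the centre of its underside.

How it is judged:
By the outcome, as a careful person would: the job done as asked, in the order asked, and still so for the second after the job is handed in, with the robot touching nothing.
It also fails if it takes over 59 s, if anything falls off the work surface, if the arm or the gripper's body presses on something with over 40 N, if the wrist force passes 120 N, or if a joint passes its speed limit or range.

### The arm

A 6-joint arm with a two-finger parallel gripper is mounted at the origin on the work surface. World frame = base frame: x ahead of the robot, y to its left, z up, the work surface at z = 0. Lengths are in m, angles in rad, forces in N, time in s.
With the tool pointing down it reaches from about 0.425 to 0.95 m from the base axis. Payload 14.7 kg.
Tool frame: the origin (TCP) lies on the centre line of the jaws, within the pads' length; the fingertips stand 19 mm ahead of it and the grasp point (between the pads) is the TCP; z points along the fingers, y is the line along which they close (so a half turn about z gives the same grasp; the last joint's range is limited). The gripper opens to 85 mm and grips with 20 to 120 N. Pads are 22 mm wide; open, the fingers measure 114 mm over their backs; the gripper's body (76 mm by 85 mm) begins 54 mm behind the grasp point. The pads swing forward as they close: fully open they stand 13 mm farther back than shut.
Start: joints at [1.128, 0.48, 1.596, -0, 1.065, -0.047], TCP at [0.251, 0.6, 0.25] pointing down, gripper open.
Joint ranges: [-2.75, 2.75], [-0.82, 2.05], [0.23, 2.67], [-1.56, 4.7], [0.09, 2.69], [-2.92, 2.92]. Speed limits (rad/s): [1.89, 1.89, 2.39, 3.01, 3.01, 3.01].

### API

Orientations are given as [roll, pitch, yaw] about the fixed x, y, z axes, in that order (R = Rz(yaw) Ry(pitch) Rx(roll)).
In Python, from plant import * gives the robot as it stands.
- The arm moves only by the tool servo_tool, never from a script. Its argument "increments" is a list of rows, each a list of 7 numbers: the shift along the tool's x, y, z in m, then the turn, a rotation vector about the tool's x, y, z in rad, then the opening, from 0 (shut) to 1 (fully open). A call has 1 to 12 rows; each row shifts and turns the commanded pose from where the row before left it, along the tool's axes as they then stand; what a row does not reach is not made up. A row lasts 1/12 s, in which the tool goes at most 41.7 mm and 7.16 degrees, less where a joint would pass 70% of its speed; a pose out of reach is approached as far as the arm can. A call is refused whole if a number of a shift passes 0.0417 or a number of a turn 0.125, either way. A call with a gripper value outside its range is refused whole. The fingers move at their own pace and stop on an object; "grip_force" is the grip in N (left out, the last holds). Time passes only in rows, so rows that do not move let the fingers close. It gives the time, the measured TCP pose, the force, the opening and the grip force at its end, in the units of the state.
- state(): the state, without advancing time (a new reading comes with each control period).
- read_camera(name): name is "scene" or "top" or "wrist"; returns the picture (384x512x3 uint8, blue, green, red); there is no depth.
- calibration(name): a dict with "vfov" (degrees; the focal length in pixels is half the picture's height over the tangent of half this angle, whatever the lens; pixels are square), "cx", "cy" (the principal point, pixels), "rvec" (rotation vector, rad) and "tvec" (3), from world to camera coordinates, as OpenCV has them. Camera axes: x right, y down, z forward; pixel columns grow to the right and rows downward; lengths in m; the calibration is good to about 2 mm. The wrist camera is an equidistant fisheye: a pixel r from the principal point sees the ray r / f radians off the axis. A picture is of the moment at which its call begins: read the wrist's pose just before it. calibration takes no time and is no camera call; for the wrist camera it gives the pose at the moment of the call.
- hand_in(): hands the job in; it is judged then, once.
The state is a dict: "time": time; "joint_positions": joint angles; "qd": joint speeds; "tau": joint torques, N m; "ee_pos": TCP position; "ee_rot": TCP orientation; "contact_force": force on the tool from outside, world axes, zero at the start; "ft_torque": the same for the moment, N m; "gripper_width": finger opening in m; "grasp_force": force on a finger pad.
Only numpy, scipy, OpenCV 4.12 (cv2) and the standard library are available. Lean on these libraries where they do the work, as an engineer would, in place of code of your own. Each camera call takes 0.05 s, during which the arm holds its last target. There are 200 camera calls.

## Working session

There is one attempt and no reset: what is moved stays moved. The work goes in short steps, Python scripts to look and compute and a tool call to move; the robot and the scene stay as the last step left them, time stands still between calls to the robot, and variables do not carry over. Pictures are saved under pics/ and viewed, at most 10 in all, crops included, and the job is handed in when it is done.

Besides the shell and the picture viewer there is one more tool, called after "Emit:" as name(argument=value, ...) on one line, values as JSON. servo_tool: Moves the arm, as the interface text tells. Its arguments: {"type":"object","properties":{"increments":{"type":"array","items":{"type":"array","items":{"type":"number"}}},"grip_force":{"type":"number"}},"required":["increments"]}

```bash
mkdir -p pics; ls
python3 - <<'E'
from plant import *
import cv2,numpy as np
a=read_camera("scene");b=read_camera("top")
cv2.imwrite("pics/s0.png",a);cv2.imwrite("pics/t0.png",b)
for n in("scene","top","wrist"):print(n,calibration(n))
s=state();print(s["time"],s["ee_pos"],s["ee_rot"],s["contact_force"])
E
```

```text
pics
scene {'vfov': 53.14947002672068, 'cx': 261.28808713688323, 'cy': 188.06488573633726, 'rvec': array([ 1.6398829 ,  1.82946066, -0.7909468 ]), 'tvec': array([ 0.17018985, -0.28484806,  1.46526492])}
top {'vfov': 42.67699730548126, 'cx': 256.94511602765357, 'cy': 186.8296233736563, 'rvec': array([ 2.14714191, -2.12345561,  0.19993674]), 'tvec': array([-0.11233393,  0.55988042,  1.38648836])}
wrist {'vfov': 65.70646984690485, 'cx': 258.30333739958047, 'cy': 191.65093740367715, 'rvec': array([-2.42329764, -1.61372676, -0.21594609]), 'tvec': array([-0.64884925, -0.03506988,  0.37840462])}
0.1 [0.25042063 0.5994321  0.2497235 ] [-3.14048747e+00 -7.12766261e-05  2.74579178e+00] [ 0.17816766 -0.76572712  0.42035523]
```

View pics/s0.png

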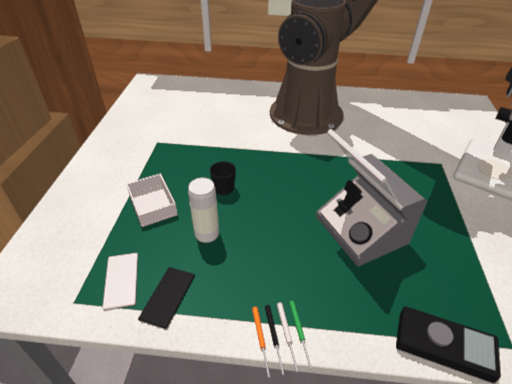

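View pics/t0.png

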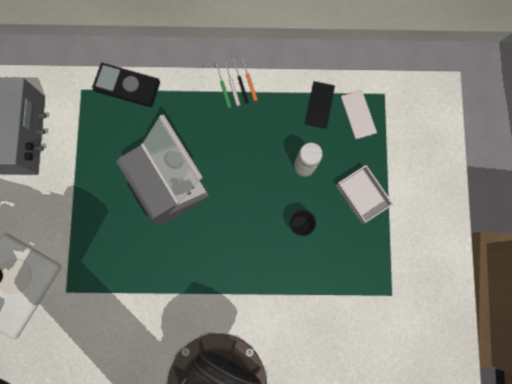

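The console sits left of the robot, with its front facing away to the right (scene about (370,215), top about (160,170)). The can, cup and tray are well to the right of it. I'll zoom in for corner pixels.

Run:
```python
import cv2,numpy as np
a=cv2.imread("pics/s0.png")[120:270,305:435];b=cv2.imread("pics/t0.png")[105:235,105:220]
a=cv2.resize(a,None,fx=4,fy=4,interpolation=cv2.INTER_CUBIC)[:600];b=cv2.resize(b,None,fx=4.5,fy=4.5,interpolation=cv2.INTER_CUBIC)
cv2.imwrite("pics/s0c.png",a);cv2.imwrite("pics/t0c.png",b);print(a.shape,b.shape)
```

```text
(600, 520, 3) (585, 518, 3)
```

View pics/s0c.png

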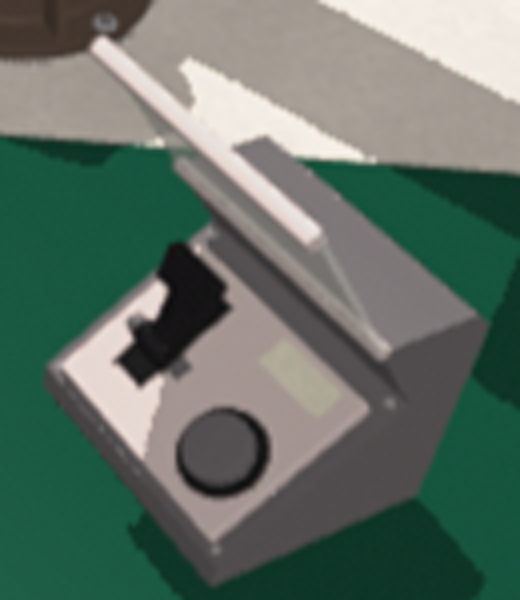

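View pics/t0c.png

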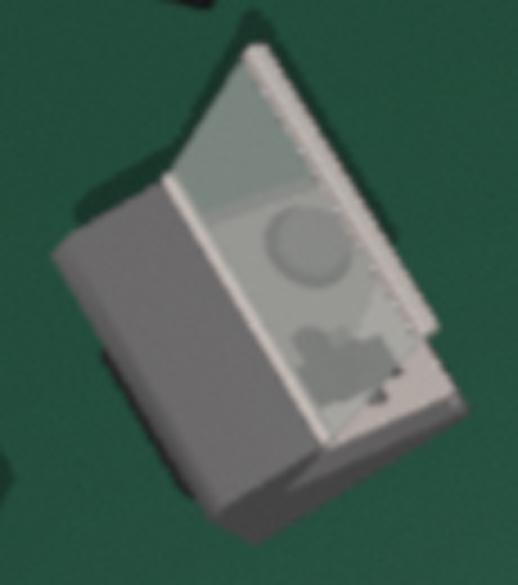

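Scene crop: hinge ends about (180,165) and (385,352), free bar ends (100,42) and (318,240), button face centre (222,450), low front corners (45,370) and (214,550). Top crop: hinge (168,178)–(322,440), free bar (258,48)–(435,330), button about (310,246). The lever appears to be up.

```bash
cat > h.py <<'E'
import numpy as np,cv2
from plant import *
def ray(n,uv,c=None):
    c=c or calibration(n);R=cv2.Rodrigues(c["rvec"])[0];f=192/np.tan(np.radians(c["vfov"]/2))
    d=R.T@np.array([(uv[0]-c["cx"])/f,(uv[1]-c["cy"])/f,1]);return -R.T@c["tvec"],d/np.linalg.norm(d)
def onz(n,uv,z):
    o,d=ray(n,uv);return o+d*(z-o[2])/d[2]
def tri(ua,ub):
    (o,d),(p,e)=ray("scene",ua),ray("top",ub)
    t=np.linalg.lstsq(np.c_[d,-e],p-o,rcond=None)[0];a,b=o+d*t[0],p+e*t[1];return (a+b)/2,np.linalg.norm(a-b)
E
python3 - <<'E'
from h import *
np.set_printoptions(precision=4,suppress=True)
S=lambda x,y:(305+x/4-.4,120+y/4-.4);T=lambda x,y:(105+x/4.5-.4,105+y/4.5-.4)
# y- end (near button), y+ end
P={"hinge-":((385,352),(168,178)),"hinge+":((180,165),(322,440)),"edge-":((318,240),(258,48)),"edge+":((100,42),(435,330)),"button":((222,450),(310,246))}
for k,(a,b) in P.items():
    p,e=tri(S(*a),T(*b));print(k,p,"gap",round(e,4))
    z={"h":.167,"b":.0689}.get(k[0])
    if z:print("   onz",onz("scene",S(*a),z),onz("top",T(*b),z))
for q in((45,370),(214,550)):print("front low",onz("scene",S(*q),.02))
print("top front low+",onz("top",T(466,408),.02))
E
```

```text
hinge- [0.6533 0.2069 0.1695] gap 0.002
   onz [0.6508 0.2068 0.167 ] [0.6541 0.2084 0.167 ]
hinge+ [0.4953 0.1063 0.1685] gap 0.0061
   onz [0.4937 0.1036 0.167 ] [0.4958 0.1096 0.167 ]
edge- [0.6983 0.1361 0.2839] gap 0.0012
edge+ [0.5399 0.0339 0.2854] gap 0.0027
button [0.638  0.1383 0.0603] gap 0.001
   onz [0.6459 0.1354 0.0689] [0.6361 0.1374 0.0689]
front low [0.5422 0.0339 0.02  ]
front low [0.6841 0.1365 0.02  ]
top front low+ [0.5391 0.0383 0.02  ]
```

```bash
cat >> h.py <<'E'
from scipy.spatial.transform import Rotation as Ro
from scipy.linalg import logm,expm
np.set_printoptions(precision=4,suppress=True)
yw=np.radians(122.6);a=np.radians(35);xc=np.array([np.cos(yw),np.sin(yw),0]);yc=np.array([-xc[1],xc[0],0]);zw=np.array([0,0,1.])
U=np.cos(a)*xc+np.sin(a)*zw;Nn=-np.sin(a)*xc+np.cos(a)*zw;B=np.c_[U,yc,Nn]
F=np.array([.5870,.1367,.0707])
RT=np.c_[U,-yc,-Nn]   # tool aligned with the panel
W=lambda *p:F+B@(np.array(p)/1000)          # panel mm -> world
PF=lambda w:B.T@(np.array(w)-F)*1000
def cur(): 
    s=state();return np.array(s["ee_pos"]),Ro.from_euler("xyz",s["ee_rot"]).as_matrix(),s
def plan(p1,R1,N,p0=None,R0=None):
    if p0 is None:p0,R0,_=cur()
    T=np.eye(4);T[:3,:3]=R0.T@R1;T[:3,3]=R0.T@(p1-p0);L=logm(T).real/N;D=expm(L)
    row=np.r_[D[:3,3],Ro.from_matrix(D[:3,:3]).as_rotvec()]
    G=np.eye(4);G[:3,:3]=R0;G[:3,3]=p0;pts=[]
    for i in range(N):G=G@D;pts.append(G[:3,3].copy())
    pts=np.array(pts);print("row x%d"%N,row.round(4).tolist(),"shift",np.linalg.norm(row[:3]).round(4));print("path",pts[::max(1,N//4)].round(3).tolist())
E
python3 - <<'E'
from h import *
p,R,s=cur()
p0=p+[0,0,.2085]
g=W(-26,-45,300);print(g)
plan(np.array([g[0],g[1],.46]),RT,24,p0,R)
for n,c in(("can",(306,168)),("cup",(302,228)),("tray",(363,195))):print(n,onz("top",c,0))
E
```

```text
[ 0.7291 -0.002   0.3015]
row x24 [-0.0308, -0.0069, -0.0096, -0.0078, 0.0247, 0.0244] shift 0.033
path [[0.276, 0.581, 0.468], [0.424, 0.456, 0.508], [0.555, 0.308, 0.518], [0.662, 0.144, 0.498]]
can [ 0.63   -0.2557  0.    ]
cup [ 0.4468 -0.2424  0.    ]
tray [ 0.5487 -0.4277  0.    ]
```

Emit:
servo_tool(increments=[[0,0,-0.0417,0,0,0,0],[0,0,-0.0417,0,0,0,0],[0,0,-0.0417,0,0,0,0],[0,0,-0.0417,0,0,0,0],[0,0,-0.0417,0,0,0,0],[0,0,0,0,0,0,0]])

```text
time: 0.6
ee_pos: [0.2513, 0.6014, 0.4674]
ee_rot: [3.131, 0.001, 2.746]
contact_force: [0.5, 1.7, -0.3]
gripper_width: 0.0121
grasp_force: 0.0
```

Emit:
servo_tool(increments=[[-0.031,-0.007,-0.0096,-0.008,0.025,0.0244,0],[-0.031,-0.007,-0.0096,-0.008,0.025,0.0244,0],[-0.031,-0.007,-0.0096,-0.008,0.025,0.0244,0],[-0.031,-0.007,-0.0096,-0.008,0.025,0.0244,0],[-0.031,-0.007,-0.0096,-0.008,0.025,0.0244,0],[-0.031,-0.007,-0.0096,-0.008,0.025,0.0244,0],[-0.031,-0.007,-0.0096,-0.008,0.025,0.0244,0],[-0.031,-0.007,-0.0096,-0.008,0.025,0.0244,0],[-0.031,-0.007,-0.0096,-0.008,0.025,0.0244,0],[-0.031,-0.007,-0.0096,-0.008,0.025,0.0244,0],[-0.031,-0.007,-0.0096,-0.008,0.025,0.0244,0],[-0.031,-0.007,-0.0096,-0.008,0.025,0.0244,0]])

```text
time: 1.6
ee_pos: [0.5366, 0.3308, 0.5176]
ee_rot: [3.089, -0.311, 2.458]
contact_force: [0.5, 0.3, -0.1]
gripper_width: 0.0004
grasp_force: 0.0
```

Emit:
servo_tool(increments=[[-0.031,-0.007,-0.0096,-0.008,0.025,0.0244,0],[-0.031,-0.007,-0.0096,-0.008,0.025,0.0244,0],[-0.031,-0.007,-0.0096,-0.008,0.025,0.0244,0],[-0.031,-0.007,-0.0096,-0.008,0.025,0.0244,0],[-0.031,-0.007,-0.0096,-0.008,0.025,0.0244,0],[-0.031,-0.007,-0.0096,-0.008,0.025,0.0244,0],[-0.031,-0.007,-0.0096,-0.008,0.025,0.0244,0],[-0.031,-0.007,-0.0096,-0.008,0.025,0.0244,0],[-0.031,-0.007,-0.0096,-0.008,0.025,0.0244,0],[-0.031,-0.007,-0.0096,-0.008,0.025,0.0244,0],[-0.031,-0.007,-0.0096,-0.008,0.025,0.0244,0],[-0.031,-0.007,-0.0096,-0.008,0.025,0.0244,0]])

```text
time: 2.6
ee_pos: [0.7307, -0.0079, 0.4545]
ee_rot: [3.137, -0.622, 2.14]
contact_force: [0.5, 0.1, -0.4]
gripper_width: 0.0001
grasp_force: 0.0
```

Run:
```python
from h import *
p,R,s=cur();print(s["time"],p,PF(p),s["joint_positions"],np.degrees(Ro.from_matrix(R.T@RT).as_rotvec()))
plan(W(-26,-45,160),RT,9)
cv2.imwrite("pics/s1.png",read_camera("scene")); cv2.imwrite("pics/w1.png",read_camera("wrist"))
```

```text
2.6 [ 0.7307 -0.0079  0.4545] [ 56.9175 -43.1301 428.6608] [-0.2484  0.7636  0.7514  0.4715  2.0568 -0.6851] [ 0.2277 -0.6504  0.0212]
row x9 [-0.0094, 0.0001, 0.0298, 0.0004, -0.0013, 0.0] shift 0.0312
path [[0.726, 0.0, 0.425], [0.716, 0.017, 0.365], [0.706, 0.033, 0.306], [0.696, 0.05, 0.246], [0.686, 0.066, 0.187]]
```

Emit:
servo_tool(increments=[[-0.0184,0,0.0298,0,-0.0013,0,0],[-0.0184,0,0.0298,0,-0.0013,0,0],[-0.0184,0,0.0298,0,-0.0013,0,0],[-0.0184,0,0.0298,0,-0.0013,0,0],[-0.0057,0,0.0298,0,-0.0013,0,0],[-0.0057,0,0.0298,0,-0.0013,0,0],[0,0,0.0298,0,-0.0013,0,0],[0,0,0.0298,0,-0.0013,0,0],[0,0,0.0298,0,-0.0013,0,0],[0,0,0,0,0,0,0]])

```text
time: 3.53
ee_pos: [0.6811, 0.0694, 0.1825]
ee_rot: [-3.139, -0.614, 2.14]
contact_force: [-0.8, 0.6, -0.9]
gripper_width: 0.0002
grasp_force: 0.0
```

Run:
```python
from h import *
p,R,s=cur();print(s["time"],PF(p),s["joint_positions"],np.degrees(Ro.from_matrix(R.T@RT).as_rotvec()),s["contact_force"])
c=calibration("wrist");w=read_camera("wrist")
def wp(P):
    q=cv2.Rodrigues(c["rvec"])[0]@P+c["tvec"];f=192/np.tan(np.radians(c["vfov"]/2))
    r=np.hypot(q[0],q[1]);th=np.arctan2(r,q[2]);return (c["cx"]+f*th*q[0]/r,c["cy"]+f*th*q[1]/r)
for q in((-26,-45,16),(43.6,42,45),(75,95,65),(75,-95,65)):
    u=wp(W(*q));print(q,u);cv2.circle(w,(int(u[0]),int(u[1])),3,(0,0,255),1)
a=read_camera("scene")[60:270,250:450]
a=cv2.resize(a,None,fx=1.8,fy=1.8)
cv2.imwrite("pics/m2.png",np.hstack([np.pad(w[:,:430],((0,0),(0,0),(0,0))),np.pad(a,((0,384-a.shape[0]),(0,0),(0,0)))]))
```

```text
3.5333 [-23.8543 -43.0463 153.2413] [-0.1653  0.8113  1.3023  0.442   1.4805 -0.8787] [-0.1369 -0.1698  0.0195] [-0.8494  0.5979 -0.8558]
(-26, -45, 16) (np.float64(260.81043775376247), np.float64(188.63656871049503))
(43.6, 42, 45) (np.float64(153.50943973076687), np.float64(114.41699667496114))
(75, 95, 65) (np.float64(84.98416868230632), np.float64(81.43973891050577))
(75, -95, 65) (np.float64(330.9932018830067), np.float64(69.92001722424328))
```

View pics/m2.png

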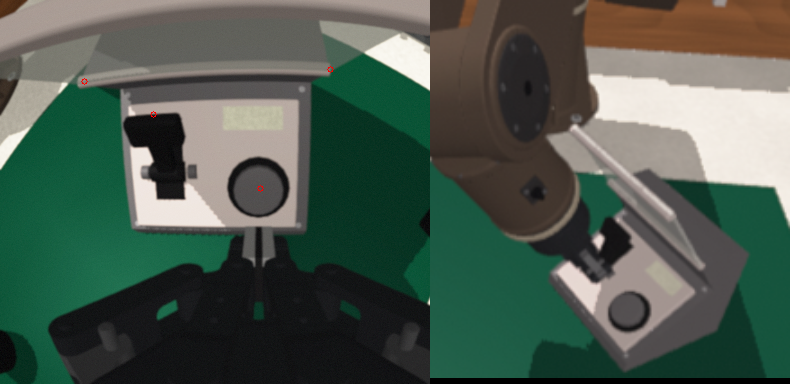

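The wrist view matches prediction: button at (258,187) against (261,189) predicted, and hinge ends near the marks. The lever is up, at (155,130). Going in on the button.

Emit:
servo_tool(increments=[[-0.002,0.002,0.02,0,0,0,0],[0,0,0.02,0,0,0,0],[0,0,0.02,0,0,0,0],[0,0,0.02,0,0,0,0],[0,0,0.015,0,0,0,0],[0,0,0.01,0,0,0,0],[0,0,0.005,0,0,0,0],[0,0,0,0,0,0,0],[0,0,0,0,0,0,0]])

```text
time: 4.38
ee_pos: [0.655, 0.1188, 0.0966]
ee_rot: [3.135, -0.608, 2.142]
contact_force: [0.6, 0.1, -0.1]
gripper_width: 0.0002
grasp_force: 0.0
```

Run:
```python
from h import *
p,R,s=cur();print(s["time"],PF(p),B.T@s["contact_force"])
```

```text
4.3833 [-27.4768 -47.6286  50.8731] [-0.2365 -0.5737  0.0751]
```

Emit:
servo_tool(increments=[[0.001,-0.002,0.004,0,0,0,0],[0,0,0.004,0,0,0,0],[0,0,0.004,0,0,0,0],[0,0,0.003,0,0,0,0],[0,0,0,0,0,0,0],[0,0,0,0,0,0,0]])

```text
time: 4.88
ee_pos: [0.6475, 0.1261, 0.084]
ee_rot: [3.137, -0.609, 2.142]
contact_force: [-0.3, -2.8, 1.4]
gripper_width: -0.0001
grasp_force: 1.3
```

Run:
```python
from h import *
p,R,s=cur();print(s["time"],PF(p),B.T@s["contact_force"])
```

```text
4.8833 [-26.327  -45.2384  34.7113] [-1.0034  1.8019  2.4415]
```

Contact at n≈35 as expected. I'll press 8 mm more, hold, then look.

Emit:
servo_tool(increments=[[0,0,0.002,0,0,0,0],[0,0,0.002,0,0,0,0],[0,0,0.002,0,0,0,0],[0,0,0.002,0,0,0,0],[0,0,0,0,0,0,0],[0,0,0,0,0,0,0],[0,0,0,0,0,0,0],[0,0,0,0,0,0,0]])

```text
time: 5.55
ee_pos: [0.6457, 0.1292, 0.0789]
ee_rot: [3.135, -0.608, 2.143]
contact_force: [0.6, -12.3, 19.3]
gripper_width: -0.0005
grasp_force: 10.9
```

Run:
```python
from h import *
p,R,s=cur();print(s["time"],PF(p),B.T@s["contact_force"])
w=read_camera("wrist");a=cv2.resize(read_camera("scene")[120:270,305:435],None,fx=2.5,fy=2.5)
cv2.imwrite("pics/m3.png",np.hstack([w[:375,:430],a[:375]]))
```

```text
5.55 [-26.3811 -45.4057  28.428 ] [ 2.2744  6.173  21.9174]
```

View pics/m3.png

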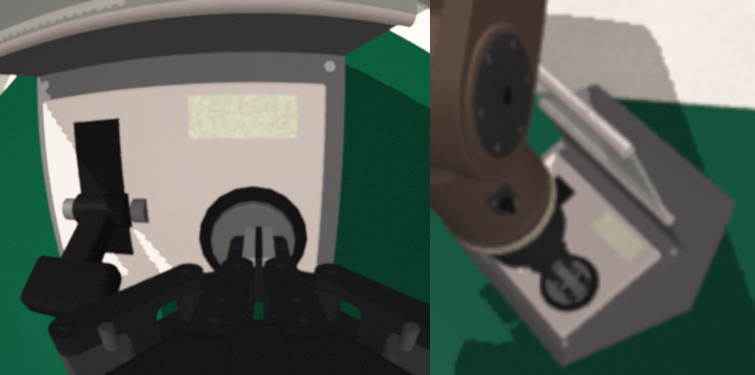

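The lever has dropped, with its paddle at (75,285) in the wrist view. The button is bottomed out at 22 N. I'll retract and move in front of the lever.

Emit:
servo_tool(increments=[[0,0,-0.01,0,0,0,0],[0,0,-0.02,0,0,0,0],[0,0,-0.03,0,0,0,0],[0,0,-0.03,0,0,0,0],[0,0,-0.03,0,0,0,0],[-0.016,-0.03,0,0,0,0,0],[-0.016,-0.03,0,0,0,0,0],[-0.017,-0.027,0,0,0,0,0],[0,0,0,0,0,0,0]])

```text
time: 6.4
ee_pos: [0.6269, -0.0129, 0.1458]
ee_rot: [3.141, -0.61, 2.137]
contact_force: [-0.8, 0.4, 0.2]
gripper_width: 0.0
grasp_force: 0.0
```

Run:
```python
from h import *
p,R,s=cur();print(s["time"],PF(p),B.T@s["contact_force"],s["joint_positions"])
plan(W(-73,42,60),RT,6)
cv2.imwrite("pics/w4.png",read_camera("wrist"))
```

```text
6.4 [-77.7756  46.9286 146.1253] [ 0.7572  0.4721 -0.31  ] [-0.2848  0.7967  1.4387  0.3939  1.4034 -1.0169]
row x6 [0.0008, 0.0008, 0.0144, 0.0004, 0.0001, -0.0003] shift 0.0144
path [[0.623, -0.005, 0.134], [0.619, 0.003, 0.123], [0.615, 0.011, 0.112], [0.611, 0.019, 0.101], [0.606, 0.027, 0.089], [0.602, 0.035, 0.078]]
```

View pics/w4.png

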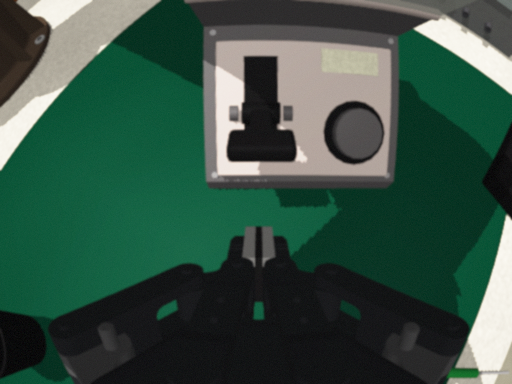

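The lever is down, with its paddle at (261,145) directly ahead of the fingers. The button has sprung back. Descending in front of the lever.

Emit:
servo_tool(increments=[[0.0008,0.0008,0.0144,0,0,0,0],[0.0008,0.0008,0.0144,0,0,0,0],[0.0008,0.0008,0.0144,0,0,0,0],[0.0008,0.0008,0.0144,0,0,0,0],[0.0008,0.0008,0.0144,0,0,0,0],[0.0008,0.0008,0.0144,0,0,0,0],[0,0,0,0,0,0,0],[0,0,0,0,0,0,0]])

```text
time: 7.12
ee_pos: [0.6054, 0.0398, 0.0793]
ee_rot: [3.137, -0.61, 2.143]
contact_force: [1.1, -0.2, 1.0]
gripper_width: 0.0002
grasp_force: 0.0
```

Run:
```python
from h import *
p,R,s=cur();print(s["time"],PF(p),B.T@s["contact_force"])
```

```text
7.1167 [-70.0551  36.6824  59.5962] [-0.0571 -0.8635  1.2813]
```

Emit:
servo_tool(increments=[[0.007,-0.002,0,0,0,0,0],[0.007,-0.001,0,0,0,0,0],[0.007,0,0,0,0,0,0],[0.007,0,0,0,0,0,0],[0.007,0,0,0,0,0,0],[0.007,0,0,0,0,0,0],[0.007,0,0,0,0,0,0],[0.007,0,0,0,0,0,0],[0.007,0,0,0,0,0,0],[0.007,0,0,0,0,0,0],[0,0,0,0,0,0,0],[0,0,0,0,0,0,0]])

```text
time: 8.12
ee_pos: [0.5719, 0.086, 0.1197]
ee_rot: [3.136, -0.609, 2.143]
contact_force: [0.6, 0.3, 0.1]
gripper_width: 0.0004
grasp_force: 0.0
```

Run:
```python
from h import *
p,R,s=cur();print(s["time"],PF(p),B.T@s["contact_force"],s["joint_positions"])
```

```text
8.1167 [-0.2066 40.0647 59.9893] [ 0.012  -0.645   0.1086] [-0.1682  0.7442  1.6469  0.4699  1.2241 -1.0079]
```

Emit:
servo_tool(increments=[[0.004,0,0,0,0,0,0],[0.004,0,0,0,0,0,0],[0.003,0,0,0,0,0,0],[0,0,0,0,0,0,0],[0,0,0,0,0,0,0],[-0.01,0,0,0,0,0,0],[-0.01,0,0,0,0,0,0],[-0.02,0,0,0,0,0,0],[0,0,0,0,0,0,0]])

```text
time: 8.87
ee_pos: [0.586, 0.0631, 0.1005]
ee_rot: [3.137, -0.608, 2.14]
contact_force: [-1.1, -0.2, -0.3]
gripper_width: -0.0002
grasp_force: 0.0
```

Run:
```python
from h import *
p,R,s=cur();print(s["time"],PF(p),B.T@s["contact_force"])
cv2.imwrite("pics/w5.png",read_camera("wrist"))
```

```text
8.8667 [-33.3023  40.5208  59.6502] [ 0.2138  1.0327 -0.4662]
```

View pics/w5.png

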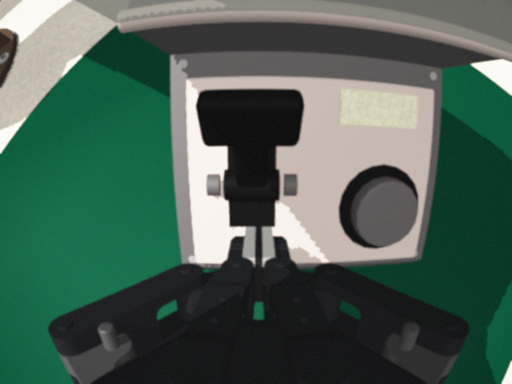

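The lever is up, with its paddle at (250,118) in the raised position; I'll check that by projection. Next I retract and go over behind the cover.

Emit:
servo_tool(increments=[[0,0,-0.01,0,0,0,0],[0,0,-0.03,0,0,0,0],[0,0,-0.03,0,0,0,0],[0,0,-0.03,0,0,0,0],[0,0,-0.035,0,0,0,0],[0,0.013,-0.035,0,0,0,0],[0,0.013,-0.035,0,0,0,0],[0,0.014,-0.03,0,0,0,0],[0,0,0,0,0,0,0]])

```text
time: 9.67
ee_pos: [0.6943, -0.0282, 0.3018]
ee_rot: [3.129, -0.602, 2.145]
contact_force: [1.8, -0.2, 0.2]
gripper_width: 0.0004
grasp_force: 0.0
```

Run:
```python
from h import *
p,R,s=cur();print(s["time"],PF(p),B.T@s["contact_force"])
c=calibration("wrist");w=read_camera("wrist")
def wp(P):
    q=cv2.Rodrigues(c["rvec"])[0]@P+c["tvec"];f=192/np.tan(np.radians(c["vfov"]/2))
    r=np.hypot(q[0],q[1]);th=np.arctan2(r,q[2]);return np.array((c["cx"]+f*th*q[0]/r,c["cy"]+f*th*q[1]/r))
m=(w.max(2)<40).astype(np.uint8)
for th in(50,45,35):
    t=np.radians(th);tip=np.array([-10+70*np.sin(t),42,70*np.cos(t)]);o=7*np.array([-np.cos(t),0,np.sin(t)])
    print(th,"tip lower/upper edge px",wp(W(*(tip+o))).round(1),wp(W(*(tip-o))).round(1),"button",wp(W(-26,-45,16)).round(1))
x,y=wp(W(35,42,45)).astype(int);col=m[y-40:y+60,x];print("dark rows in column",x,(np.where(col)[0]+y-40).tolist())
bt=cv2.inRange(w,(60,60,60),(110,110,110))
cv2.imwrite("pics/w6.png",w)
plan(W(117,0,290),RT,6)
```

```text
9.6667 [-28.586   -1.525  302.1374] [-0.8188 -1.4205  0.8146]
50 tip lower/upper edge px [221.9 109.7] [222.8 102.8] button [287.4 156.5]
45 tip lower/upper edge px [221.6 113.3] [222.4 105.5] button [287.4 156.5]
35 tip lower/upper edge px [221.  121.6] [221.7 112.2] button [287.4 156.5]
dark rows in column 222 [107, 108, 109, 110, 111, 112, 113, 114, 115, 116, 117, 118, 119, 120, 121, 122, 123, 124, 125, 126, 127, 128, 129, 130, 131, 132, 133, 134, 135, 136, 137, 138, 139, 140, 141, 142, 143, 144, 145, 146, 147, 148, 149, 150, 151, 152, 153, 154, 155, 156, 157, 158, 159, 160, 161, 162]
row x6 [0.0243, 0.0, 0.0014, 0.0012, 0.001, 0.0006] shift 0.0244
path [[0.681, -0.01, 0.312], [0.67, 0.007, 0.324], [0.659, 0.025, 0.337], [0.647, 0.042, 0.35], [0.636, 0.06, 0.363], [0.625, 0.077, 0.375]]
```

Emit:
servo_tool(increments=[[0.0243,0,0.0014,0.001,0.001,0.0006,0],[0.0243,0,0.0014,0.001,0.001,0.0006,0],[0.0243,0,0.0014,0.001,0.001,0.0006,0],[0.0243,0,0.0014,0.001,0.001,0.0006,0],[0.0243,0,0.0014,0.001,0.001,0.0006,0],[0.0243,0,0.0014,0.001,0.001,0.0006,0],[0,0,0,0,0,0,0],[0,0,0,0,0,0,0]])

```text
time: 10.38
ee_pos: [0.6222, 0.079, 0.3734]
ee_rot: [-3.138, -0.614, 2.139]
contact_force: [0.6, -0.8, 0.0]
gripper_width: 0.0001
grasp_force: 0.0
```

Run:
```python
from h import *
p,R,s=cur();print(s["time"],PF(p),B.T@s["contact_force"],s["joint_positions"],np.degrees(Ro.from_matrix(R.T@RT).as_rotvec()))
a0=cv2.imread("pics/s0.png");a=read_camera("scene");cv2.imwrite("pics/s7.png",a);t=read_camera("top");cv2.imwrite("pics/t7.png",t)
x=slice(328,366);y=slice(178,220)
d=np.abs(a[y,x].astype(int)-a0[y,x]).max(2);print("lever-region diff: max",d.max(),"n>40",(d>40).sum())
for k in(a0,a):
    m=(k[y,x].max(2)<45);q=np.argwhere(m);print(m.sum(),q.mean(0),q.min(0),q.max(0))
```

```text
10.3833 [118.2492   1.4553 286.697 ] [-0.8033 -0.0138  0.62  ] [-0.1656  0.5675  1.2955  0.4443  1.708  -0.771 ] [-0.1719 -0.206  -0.0226]
lever-region diff: max 73 n>40 88
407 [19.9459 20.7469] [3 7] [36 33]
410 [20.0976 20.7415] [3 7] [37 33]
```

The lever mask in the scene view matches the initial (home) image. Lowering the fingers behind the cover.

Emit:
servo_tool(increments=[[0,0,0.02,0,0,0,0],[0,0,0.02,0,0,0,0],[0,0,0.02,0,0,0,0],[0,0,0.022,0,0,0,0],[0,0,0,0,0,0,0],[0,0,0,0,0,0,0]])

```text
time: 10.98
ee_pos: [0.5971, 0.1175, 0.3045]
ee_rot: [-3.135, -0.617, 2.136]
contact_force: [0.6, 0.4, 0.6]
gripper_width: -0.0002
grasp_force: 0.0
```

Run:
```python
from h import *
p,R,s=cur();q=PF(p);print(s["time"],q,B.T@s["contact_force"])
t=4;ph=np.radians(np.linspace(90,0,19))
tc=np.c_[75-120*np.cos(ph)+t*np.sin(ph)+11,65+120*np.sin(ph)+t*np.cos(ph)+19]
print("first",tc[0]-q[[0,2]]);d=np.diff(tc,axis=0);print((np.c_[d[:,0],-d[:,1]]/1000).round(4).tolist())
```

```text
10.9833 [116.4294   1.7911 203.9187] [ 0.3268 -0.6893  0.4909]
first [-26.4294   0.0813]
[[-0.0105, 0.0001], [-0.0104, 0.001], [-0.0103, 0.0019], [-0.0101, 0.0028], [-0.0098, 0.0037], [-0.0094, 0.0045], [-0.009, 0.0053], [-0.0085, 0.0061], [-0.008, 0.0068], [-0.0073, 0.0075], [-0.0066, 0.0081], [-0.0059, 0.0086], [-0.0051, 0.0091], [-0.0043, 0.0095], [-0.0035, 0.0099], [-0.0026, 0.0101], [-0.0017, 0.0103], [-0.0008, 0.0104]]
```

Emit:
servo_tool(increments=[[-0.009,0,0,0,0,0,0],[-0.009,0,0,0,0,0,0],[-0.0085,0,0,0,0,0,0],[-0.0105,0,0.0001,0,0,0,0],[-0.0104,0,0.001,0,0,0,0],[-0.0103,0,0.002,0,0,0,0],[-0.0101,0,0.0028,0,0,0,0],[-0.0098,0,0.0037,0,0,0,0],[-0.0094,0,0.0045,0,0,0,0],[0,0,0,0,0,0,0]])

```text
time: 11.82
ee_pos: [0.6311, 0.0639, 0.2415]
ee_rot: [-3.136, -0.616, 2.136]
contact_force: [0.1, 0.7, -0.7]
gripper_width: -0.0001
grasp_force: 0.0
```

Run:
```python
from h import *
p,R,s=cur();q=PF(p);print(s["time"],q,B.T@s["contact_force"]);a=read_camera("scene");cv2.imwrite("pics/s8.png",cv2.resize(a[100:260,280:440],None,fx=3,fy=3))
```

```text
11.8167 [ 28.2607   2.0244 188.7448] [ 0.062  -0.4793 -0.8696]
```

View pics/s8.png

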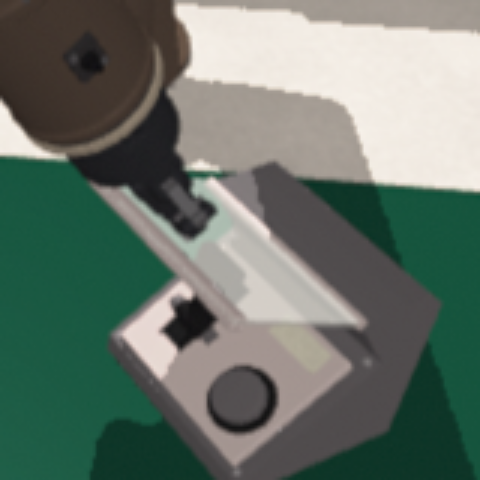

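The cover has swung down to about 60°, with its bar from (110,190) to (235,325), and the fingers are on its outer face. Continuing the arc.

Emit:
servo_tool(increments=[[-0.009,0,0.0053,0,0,0,0],[-0.0085,0,0.0061,0,0,0,0],[-0.008,0,0.0068,0,0,0,0],[-0.0073,0,0.0075,0,0,0,0],[-0.0066,0,0.0081,0,0,0,0],[-0.0059,0,0.0086,0,0,0,0],[-0.0051,0,0.0091,0,0,0,0],[-0.0043,0,0.0095,0,0,0,0],[-0.0035,0,0.0099,0,0,0,0],[-0.0026,0,0.0085,0,0,0,0],[0,0,0,0,0,0,0],[0,0,0,0,0,0,0]])

```text
time: 12.87
ee_pos: [0.6328, 0.0617, 0.1436]
ee_rot: [-3.137, -0.616, 2.137]
contact_force: [0.4, -0.3, 0.9]
gripper_width: 0.0001
grasp_force: 0.0
```

Run:
```python
from h import *
p,R,s=cur();q=PF(p);print(s["time"],q,B.T@s["contact_force"])
```

```text
12.8667 [-30.1516   1.8406 110.1083] [ 0.0996 -0.1452  1.0067]
```

Emit:
servo_tool(increments=[[-0.001,0,0.006,0,0,0,0],[-0.001,0,0.006,0,0,0,0],[0,0,0.005,0,0,0,0],[0,0,0.003,0,0,0,0],[0,0,0,0,0,0,0],[0,0,0,0,0,0,0]])

```text
time: 13.37
ee_pos: [0.6277, 0.0698, 0.1265]
ee_rot: [-3.138, -0.615, 2.138]
contact_force: [0.1, 0.2, 0.3]
gripper_width: 0.0
grasp_force: 0.0
```

Run:
```python
from h import *
p,R,s=cur();q=PF(p);print(s["time"],q,B.T@s["contact_force"])
```

```text
13.3667 [-32.142    1.7727  90.5932] [ 0.3085 -0.2059  0.1705]
```

Emit:
servo_tool(increments=[[0,0,0.002,0,0,0,0],[0,0,0.002,0,0,0,0],[0,0,0.002,0,0,0,0],[0,0,0,0,0,0,0],[0,0,0,0,0,0,0]])

```text
time: 13.78
ee_pos: [0.6277, 0.0706, 0.1251]
ee_rot: [3.141, -0.612, 2.14]
contact_force: [0.4, -23.3, 41.0]
gripper_width: -0.0001
grasp_force: 22.4
```

Run:
```python
from h import *
p,R,s=cur();q=PF(p);print(s["time"],q,B.T@s["contact_force"])
```

```text
13.7833 [-32.321    1.3498  89.0898] [ 7.2715 12.2384 45.0184]
```

The cover is hard against its stop, at 45 N on the fingertips. Backing off now and checking.

Emit:
servo_tool(increments=[[0,0,-0.006,0,0,0,0],[0,0,-0.02,0,0,0,0],[0,0,-0.04,0,0,0,0],[0,0,-0.04,0,0,0,0],[0,0,-0.04,0,0,0,0],[0,0,-0.04,0,0,0,0],[0,0,-0.04,0,0,0,0],[0,0,0,0,0,0,0],[0,0,0,0,0,0,0]])

```text
time: 14.53
ee_pos: [0.6977, -0.0384, 0.308]
ee_rot: [-3.141, -0.612, 2.138]
contact_force: [0.3, 0.9, -0.4]
gripper_width: 0.0
grasp_force: 0.0
```

Run:
```python
from h import *
p,R,s=cur();q=PF(p);print(s["time"],q,B.T@s["contact_force"])
a=read_camera("scene");b=read_camera("wrist")
cv2.imwrite("pics/s9.png",np.hstack([cv2.resize(a[130:270,300:440],(384,384),interpolation=cv2.INTER_CUBIC),b[:,110:510]]))
c=calibration("scene");pr=lambda P:cv2.projectPoints(np.array([P]),c["rvec"],c["tvec"],np.array([[384/2/np.tan(np.radians(c["vfov"]/2)),0,c["cx"]],[0,384/2/np.tan(np.radians(c["vfov"]/2)),c["cy"]],[0,0,1]]),None)[0].ravel()
for k in((-70,95,67),(-70,-95,67)):
  for n in(0,10):
    v=pr(W(k[0],k[1],k[2]+n));print(k,n,((v-[300,130])*384/140).round(1))
```

```text
14.5333 [-33.5944   1.0366 313.2043] [ 0.3002 -0.7747 -0.6519]
(-70, 95, 67) 0 [ 20.5 186.8]
(-70, 95, 67) 10 [ 16.2 182.3]
(-70, -95, 67) 0 [141.9 330. ]
(-70, -95, 67) 10 [138.  326.1]
```

View pics/s9.png

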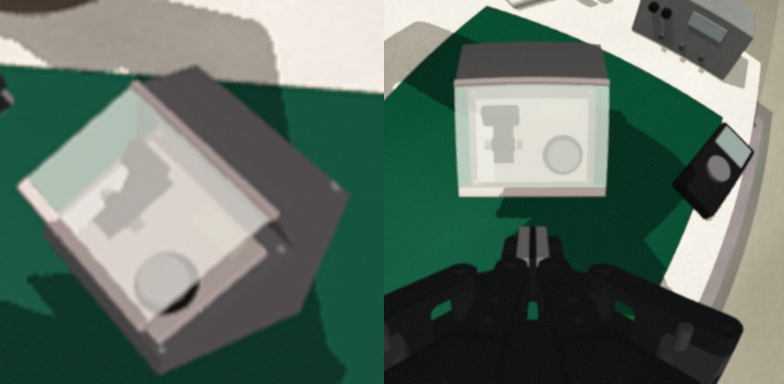

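The cover bar corners at (20,187) and (145,330) match the shut position of (20,187) and (142,330). The lever is still up and the bystanders were never approached.

```bash
python3 -c "
from plant import *
print(hand_in())"
```

```text
the job is handed in; nothing more can be done
None
```

I pressed and held the test button until the lever dropped, lifted the lever back home, and closed the cover. I handed the job in at about 14.6 s with the arm clear; the bystanders were never approached. Fingertip force briefly reached about 45 N as the cover met its stop, above the 40 N limit if that limit applies to fingertips.

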